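# Hold the studio waste box open by its lever

### The job

Hold the grey waste box open so that a colleague can drop things in: with your fingertips push the sliding catch all the way out from under the lever, then press the rubber pad on the lever's long end down as far as it goes, so that the heavy steel lid swings up. Finish while still holding the pad down with the lid open. Do not touch the lid itself, and leave the bottle, mug, jar and spatula around it where they stand.

Things in the scene. Friction and masses are not known exactly. Their poses are not given: they have to be found in the camera images.
- station: Fixed grey waste box with lever stand. Origin on the table below the lever's pivot. In its frame, mm: lever along x, long end to -x; pivot axis parallel to y at z 130, between cheeks 48 wide, 140 tall; box x 45 to 247, y -112 to 112, 113 tall; catch housing x -115 to -65, y -30 to 175, top z 90 (runners to 93). Its place and yaw differ each time.
- lever (a joint): Turn of the steel lever, rad: 0 at rest (long end tilted up 0.25 rad), grows as the long end goes down, stop at 0.5 (tilted down 0.25). Bar 24 mm wide, 12 thick, 240 mm long from pivot to long end, 85 mm to the roller under the lid. With the catch in it stops at about 0.03. Spring and lid push it back: about 15 N at the pad at first, falling to 5 to 9 N lower down.
- pad_top (a point): Centre of the top face of the black rubber pad, 50 x 50 mm, on the lever's long end, 215 mm from the pivot and 14 mm above the bar's centre line. About 197 mm above the table at rest, 91 mm when fully pressed; it swings with the lever in an arc about the pivot.
- catch (a joint): Slide of the dark steel catch along the station's +y, m: 0 fully in, 0.055 fully out at its stop; starts at 0 to 0.012. Its block (24 mm in x, 40 mm in y, top 142 mm above the table) is clear of the lever past about 0.035. Stiff, about 2 N; stays where it is left.
- tab_top (a point): Middle of the top edge of the catch's upright tab, 164 mm above the table: a plate 60 mm wide (station x), 10 mm thick (y), standing 64 mm above a bar that joins it to the block under the lever. At catch 0 it is at station x -90, y +90 mm, with 73 mm free between the lever's side and its inner face. Push on that inner face, towards station +y.
- lid (a joint): Opening angle of the 232 mm wide steel lid about its hinge, rad: 0 shut, about 0.9 with the lever fully pressed; it falls shut by its own weight (about 0.7 to 1.2 kg). Hinge parallel to the station's y at x 45 mm, 118 mm above the table.
- lid_edge (a point): Middle of the lid's free edge, 207 mm from its hinge (station x 252, 124 mm above the table when shut).
- bottle: Brown glass bottle, 56 mm across, 140 mm tall, standing; bystander. Origin at the centre of its underside.
- mug: White mug, 76 mm across, 90 mm tall, standing; bystander. Origin at the centre of its underside.
- jar: Small jar with a white lid, 52 mm across, 50 mm tall, standing; bystander. Origin at the centre of its underside.
- spatula: Spatula 200 mm long lying flat; bystander. Origin near its middle on the table, x along it.

How it is judged:
By the outcome, as a careful person would: the job done as asked, in the order asked, and still so for the second after the job is handed in, while the arm keeps its last pose, push and grip.
It also fails if it takes over 38 s, if anything falls off the work surface, if the arm or the gripper's body presses on something with over 40 N, if the wrist force passes 120 N, or if a joint passes its speed limit or range.

### The arm

A 6-joint arm with a two-finger parallel gripper is mounted at the origin on the work surface. World frame = base frame: x ahead of the robot, y to its left, z up, the work surface at z = 0. Lengths are in mm, angles in degrees, forces in N, time in s.
With the tool pointing down it reaches from about 300 to 850 mm from the base axis. Payload 4.2 kg.
Tool frame: the origin (TCP) lies at the very end of the fingers, on their centre line; the grasp point (between the pads) lies env.pinch_z behind it (env.pinch_z is the distance from the TCP to the grasp point, in mm); z points along the fingers, y is the line along which they close (so a half turn about z gives the same grasp; the last joint's range is limited). The gripper opens to 91 mm and grips with 3 to 60 N. Pads are 32 mm wide; open, the fingers measure 118 mm over their backs; the gripper's body (76 mm by 178 mm) begins 60 mm behind the grasp point.
Start: joints at [-69.156, 18.312, 89.639, -0, 72.044, -1.146], TCP at [215.311, -533.183, 213.976] pointing down, gripper open.
Joint ranges: [-177.97, 177.97], [-48.28, 115.42], [12.27, 149.76], [-77.06, 257.06], [2.81, 150.46], [-146.56, 146.56]. Speed limits (degrees/s): [147.25, 147.25, 180, 180, 180, 180].

### API

Orientations are given as [roll, pitch, yaw] about the fixed x, y, z axes, in that order (R = Rz(yaw) Ry(pitch) Rx(roll)).
In Python, from workcell import state, vision, job_done, env gives the robot as it stands.
- The arm moves only by the tool servo_tool, never from a script. Its argument "rows" is a list of rows, each a list of 5 numbers: the shift along the tool's x, y, z scaled (see below), then the turn about the tool's z scaled (see below), then the opening, from 0 (shut) to 1 (fully open). A call has 1 to 20 rows; each row is the pose to reach, as a shift and turn from the pose commanded when the call began, along the tool's axes at that moment; what a row does not reach only later rows make up. The controller multiplies each number of a shift by 200 mm and each number of a turn by 90 degrees. A row lasts 1/12 s, in which the tool goes at most 41.7 mm and 7.16 degrees, less where a joint would pass 70% of its speed; a pose out of reach is approached as far as the arm can. A call with a number of a shift or a turn outside -1 to 1 is refused whole. A call with a gripper value outside its range is refused whole. The fingers move at their own pace and stop on an object; "force" is the grip in N (left out, the last holds). Time passes only in rows, so rows that repeat a pose let the fingers close. It gives the time, the measured TCP pose, the force, the opening and the grip force at its end, in the units of the state.
- state(): the state, without advancing time (a new reading comes with each control period).
- vision.grab_frame(name): name is "side" or "top"; returns the picture (384x512x3 uint8, red, green, blue); there is no depth.
- vision.camera_info(name): a dict with "vertical_fov" (degrees; the focal length in pixels is half the picture's height over the tangent of half this angle, whatever the lens; pixels are square), "cx", "cy" (the principal point, pixels), "T" (4x4, takes a point from camera to world coordinates). Camera axes: x right, y up, looking along -z (the intrinsics and any distortion apply to the point x, -y, -z); pixel columns grow to the right and rows downward; lengths in mm; the calibration is good to about 2 mm. A picture is of the moment at which its call begins. camera_info takes no time and is no camera call.
- job_done(): hands the job in; it is judged then, once.
The state is a dict: "time_s": time; "qpos": joint angles; "qvel": joint speeds; "effort": joint torques, N m; "ee_pos": TCP position; "ee_rot": TCP orientation; "force": force on the tool from outside, world axes, zero at the start; "torque": the same for the moment, N m; "gripper_width": finger opening in mm; "gripper_force": force on a finger pad.
Only numpy, scipy, OpenCV 4.12 (cv2) and the standard library are available. Lean on these libraries where they do the work, as an engineer would, in place of code of your own. Each camera call takes 0.05 s, during which the arm holds its last target. There are 200 camera calls.

## Working session

There is one attempt and no reset: what is moved stays moved. The work goes in short steps, Python scripts to look and compute and a tool call to move; the robot and the scene stay as the last step left them, time stands still between calls to the robot, and variables do not carry over. Pictures are saved under pics/ and viewed, at most 10 in all, crops included, and the job is handed in when it is done.

Besides the shell and the picture viewer there is one more tool, called after ">>>" as a command line: name --pt "numbers of a row" for each row, then --argument value for the rest. servo_tool: Moves the arm, as the interface text tells. Its arguments: {"type":"object","properties":{"rows":{"type":"array"},"force":{"type":"number"}},"required":["rows"]}

```bash
mkdir -p pics
python3 - <<'E'
from workcell import state, vision, env
import cv2
print(state(), env.pinch_z)
for n in("side","top"):
    print(n,vision.camera_info(n))
    cv2.imwrite(f"pics/{n}0.png",cv2.cvtColor(vision.grab_frame(n),cv2.COLOR_RGB2BGR))
E
```

```text
{'time_s': 0.0, 'qpos': array([-6.91568107e+01,  1.83517019e+01,  8.97069249e+01,  2.62794024e-04,
        7.20428216e+01, -1.14612067e+00]), 'qvel': array([-0.03815644, -0.01324959,  0.01525181,  0.01183574,  0.05050903,
        0.07034313]), 'effort': array([ 2.19925794e-03, -4.12457514e+01, -2.31973779e+01,  7.29437009e-02,
        4.56970569e-02, -1.42450376e-04]), 'ee_pos': array([ 215.11984618, -532.69901656,  213.11615029]), 'ee_rot': array([-1.79898577e+02, -2.27899269e-03,  2.19892267e+01]), 'force': array([-0.47586504, -0.3892767 , -0.99172068]), 'torque': array([ 0.04726029, -0.02429784, -0.03984554]), 'gripper_force': 0.0, 'gripper_width': 91.0364894602189} 18.8
side {'vertical_fov': 52.67452514764122, 'cx': 257.4690102008019, 'cy': 195.80191845903832, 'T': array([[-9.21851958e-01,  2.52340512e-01, -2.94131321e-01,
         3.75858668e+02],
       [-3.87380667e-01, -5.78083539e-01,  7.18161292e-01,
         6.76672434e+02],
       [ 1.11887131e-02,  7.75979180e-01,  6.30659278e-01,
         6.29648253e+02],
       [ 0.00000000e+00,  0.00000000e+00,  0.00000000e+00,
         1.00000000e+00]])}
top {'vertical_fov': 51.25147637489512, 'cx': 254.12512737154725, 'cy': 189.71849319348152, 'T': array([[ 4.27769345e-02,  9.74906215e-01, -2.18467404e-01,
         4.17877503e+02],
       [-9.99084599e-01,  4.16734693e-02, -9.65843067e-03,
         8.12612338e+01],
       [-3.11769432e-04,  2.18680577e-01,  9.75796448e-01,
         1.04401993e+03],
       [ 0.00000000e+00,  0.00000000e+00,  0.00000000e+00,
         1.00000000e+00]])}
```

View pics/side0.png

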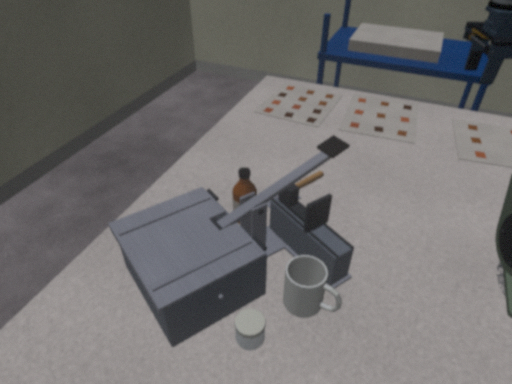

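View pics/top0.png

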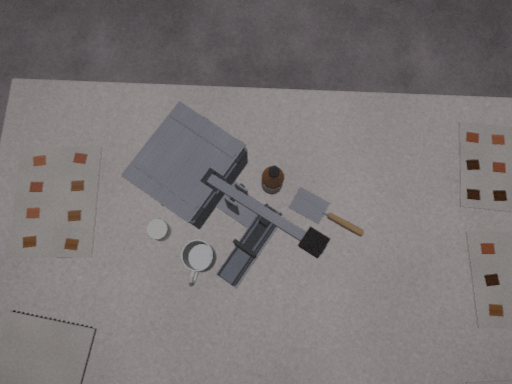

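Run:
```python
import cv2
t=cv2.imread("pics/top0.png")[90:300,110:370]
cv2.imwrite("pics/t1.png",cv2.resize(t,None,fx=3,fy=2.857,interpolation=2) if 0 else cv2.resize(t,(780,600)[:1]+(630,))[:600])
s=cv2.imread("pics/side0.png")[125:325,105:365]
cv2.imwrite("pics/s1.png",cv2.resize(s,(780,600)))
```

```text
(no output)
```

View pics/t1.png

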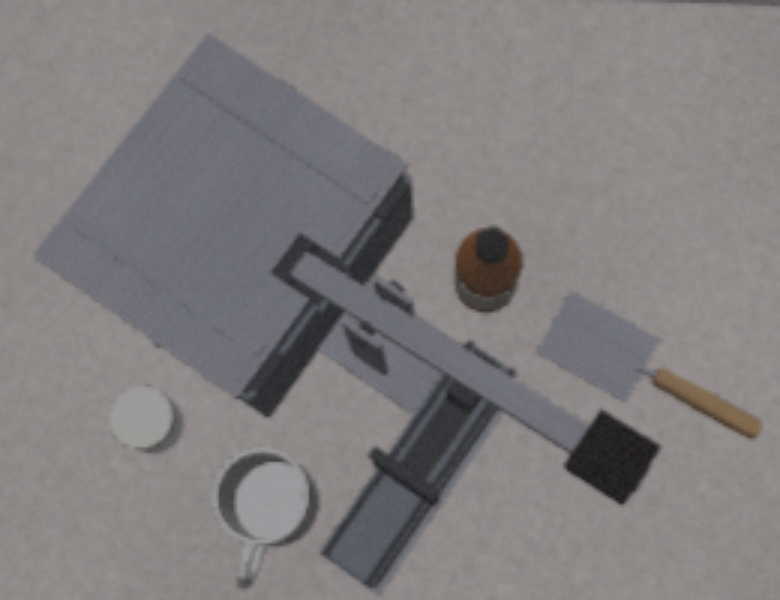

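View pics/s1.png

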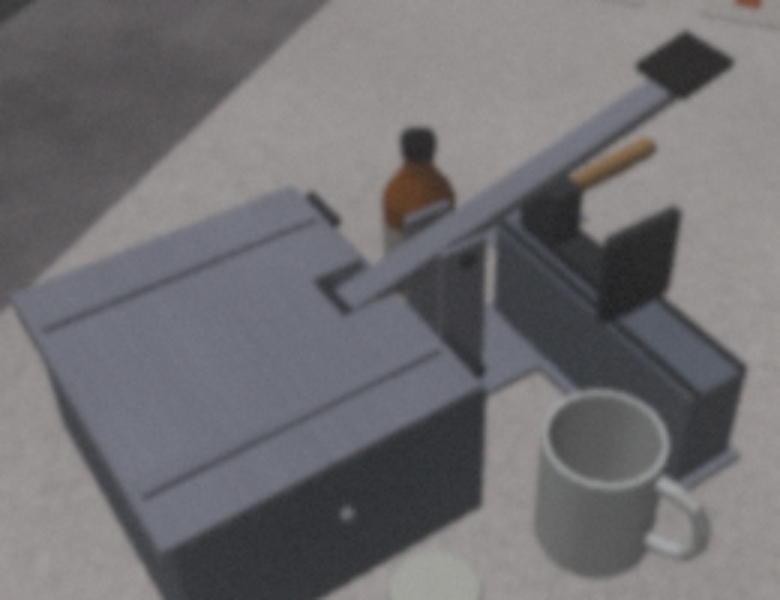

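```bash
cat > h.py <<'E'
import numpy as np
from workcell import vision
def proj(n,P):
    c=vision.camera_info(n);T=np.array(c["T"]);f=192/np.tan(np.radians(c["vertical_fov"]/2))
    p=(np.asarray(P,float)-T[:3,3])@T[:3,:3]
    return np.c_[c["cx"]-f*p[:,0]/p[:,2], c["cy"]+f*p[:,1]/p[:,2]]
def S2W(p,P):
    c,s=np.cos(p[2]),np.sin(p[2]);P=np.asarray(P,float)
    return np.c_[p[0]+c*P[:,0]-s*P[:,1],p[1]+s*P[:,0]+c*P[:,1],P[:,2]]
E
python3 - <<'E'
from h import *
from scipy.optimize import least_squares
top=[((613,457),(-204.9,0,196.7),0),((405,475),(-90,90,164),1),((208,35),(252,-116,124),0),((37,257),(252,116,124),0),((323,553),(-65,175,93),0),((377,588),(-115,175,93),0)]
side=[((685,64),(-204.9,0,196.7),0),((608,253),(-60,95,164),1),((678,208),(-120,95,164),1),((13,297),(252,-116,124),0),((162,550),(252,116,124),0),((695,400),(-65,175,93),0),((745,370),(-115,175,93),0)]
D={"top":(top,(110,90)),"side":(side,(105,125))}
def res(p):
    r=[]
    for n,(L,o) in D.items():
        P=np.array([l[1] for l in L],float);P[:,1]+=np.array([l[2] for l in L])*p[3]
        r.append(proj(n,S2W(p,P))-(np.array([l[0] for l in L])/3+o))
    return np.vstack(r)
s=least_squares(lambda p:res(p).ravel(),[450,80,1.05,5],loss="soft_l1")
print(s.x,np.degrees(s.x[2]));print(res(s.x).round(1))
p=s.x;print(S2W(p,[(-204.9,0,196.7),(-90,90+p[3],164),(-90,0,0)]).round(1))
np.save("p.npy",p)
# bystanders
def ray(n,uv,z):
    c=vision.camera_info(n);T=np.array(c["T"]);f=192/np.tan(np.radians(c["vertical_fov"]/2))
    d=T[:3,:3]@[(uv[0]-c["cx"])/f,-(uv[1]-c["cy"])/f,-1];return T[:3,3]+d*(z-T[2,3])/d[2]
for n,uv,z in(("bottle",(492,243),140),("mug",(263,497),90),("jar",(143,418),50)):
    w=ray("top",np.array(uv)/3+(110,90),z);c,s_=np.cos(p[2]),np.sin(p[2]);d=w[:2]-p[:2]
    print(n,w.round(),"station",(c*d[0]+s_*d[1]).round(),(-s_*d[0]+c*d[1]).round())
E
```

```text
[607.80486835 134.33082436   1.00921896  -0.64189884] 57.823987155924456
[[-1.4  0.3]
 [-0.7 -0.5]
 [-0.3 -0.3]
 [-2.1  0.3]
 [-2.5  0.2]
 [-2.9  1.1]
 [-0.9 -1.8]
 [ 0.7 -4.3]
 [ 1.1 -0.7]
 [-0.6 -2.2]
 [ 0.4 -0.5]
 [-1.1 -1.5]
 [ 1.4 -2.7]]
[[498.7 -39.1 196.7]
 [484.2 105.7 164. ]
 [559.9  58.2   0. ]]
bottle [667.  46. 140.] station -43.0 -97.0
mug [467. 217.  90.] station -5.0 163.0
jar [529. 327.  50.] station 121.0 169.0
```

```bash
cat >> h.py <<'E'
def shift(cmd,yaw,tgt):
    a=np.radians(yaw);d=np.subtract(tgt,cmd)
    R=np.array([[np.cos(a),np.sin(a),0],[np.sin(a),-np.cos(a),0],[0,0,-1]])
    return (R@d/200).round(3)
E
python3 - <<'E'
from h import *
p=np.load("p.npy");t=S2W(p,[(-90,48,250)])[0];c=np.array([215.3,-533.2,214])
print(t, shift(c,22,t), shift([0,0,0],-32.2,t-c))
E
```

```text
[519.24991457  83.71442226 250.        ] [ 2.565 -2.291 -0.18 ] [-0.358 -3.42  -0.18 ]
```

>>> servo_tool --pt "0.05 -0.04 -0.18 0 0" --pt "0.2 -0.18 -0.18 0 0" --pt "0.35 -0.31 -0.18 0 0" --pt "0.5 -0.45 -0.18 0 0" --pt "0.65 -0.58 -0.18 0 0" --pt "0.8 -0.72 -0.18 0 0" --pt "0.95 -0.85 -0.18 0 0" --pt "0.95 -0.85 -0.18 0 0"

```text
time_s: 0.77
ee_pos: [329.5, -298.7, 249.8]
ee_rot: [-179.8, -0.1, 22.3]
force: [-0.3, -0.2, -0.5]
gripper_width: 40.9
gripper_force: 0.0
```

>>> servo_tool --pt "0.1 -0.09 0 0 0" --pt "0.25 -0.22 0 0 0" --pt "0.4 -0.36 0 0 0" --pt "0.55 -0.5 0 0 0" --pt "0.7 -0.63 0 0 0" --pt "0.85 -0.76 0 0 0" --pt "0.95 -0.85 0 0 0" --pt "0.95 -0.85 0 0 0"

```text
time_s: 1.43
ee_pos: [442.1, -72.1, 249.6]
ee_rot: [-179.9, -0.1, 22.3]
force: [-0.4, -0.6, -0.6]
gripper_width: 0.4
gripper_force: 0.0
```

>>> servo_tool --pt "0.1 -0.09 0 0.07 0" --pt "0.2 -0.18 0 0.14 0" --pt "0.3 -0.27 0 0.21 0" --pt "0.4 -0.36 0 0.28 0" --pt "0.5 -0.45 0 0.35 0" --pt "0.6 -0.53 0 0.42 0" --pt "0.665 -0.591 0 0.5 0" --pt "0.665 -0.591 0 0.57 0" --pt "0.665 -0.591 0 0.602 0" --pt "0.665 -0.591 0 0.602 0" --pt "0.665 -0.591 0 0.602 0"

```text
time_s: 2.35
ee_pos: [519.4, 82.9, 249.6]
ee_rot: [180.0, 0.0, -32.1]
force: [-0.9, -0.2, 0.1]
gripper_width: 0.5
gripper_force: 0.0
```

Run:
```python
from h import *
from workcell import state
import cv2
s=state();print({k:np.round(s[k],1) for k in("time_s","ee_pos","ee_rot","force","gripper_width","qpos")})
a=cv2.cvtColor(vision.grab_frame("top"),cv2.COLOR_RGB2BGR)[130:330,150:370]
b=cv2.cvtColor(vision.grab_frame("side"),cv2.COLOR_RGB2BGR)[80:280,180:400]
cv2.imwrite("pics/c1.png",cv2.resize(np.hstack([a,b]),(800,364)))
```

```text
{'time_s': np.float64(2.4), 'ee_pos': array([519.4,  82.9, 249.6]), 'ee_rot': array([180. ,   0. , -32.1]), 'force': array([-0.9, -0.2,  0.1]), 'gripper_width': np.float64(0.5), 'qpos': array([  7.8,  12.7,  92.3,  -0. ,  75. , 130. ])}
```

View pics/c1.png

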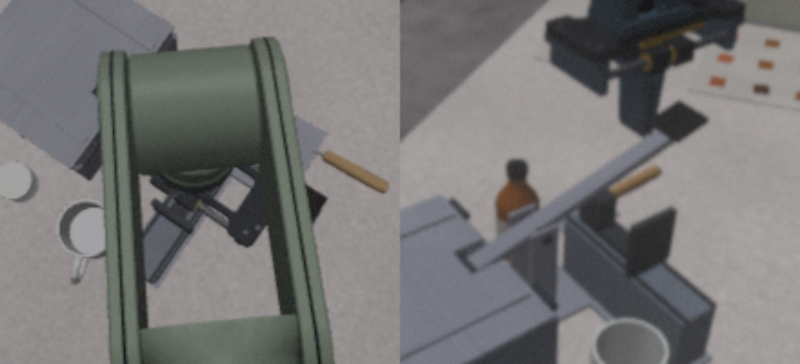

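Run:
```python
from h import *
print(proj("side",[[519.4,82.9,249.6]]))
p=np.load("p.npy")
c=[519.2,83.7,250]
print(shift(c,-32.2,S2W(p,[(-90,48,132)])[0]),shift(c,-32.2,S2W(p,[(-90,122,132)])[0]))
```

```text
[[308.63249083 149.49964481]]
[ 0.   -0.    0.59] [-0.37 -0.    0.59]
```

>>> servo_tool --pt "0 0 0.07 0 0" --pt "0 0 0.17 0 0" --pt "0 0 0.27 0 0" --pt "0 0 0.37 0 0" --pt "0 0 0.45 0 0" --pt "0 0 0.52 0 0" --pt "0 0 0.57 0 0" --pt "0 0 0.59 0 0" --pt "0 0 0.59 0 0"

```text
time_s: 3.2
ee_pos: [519.0, 83.5, 131.3]
ee_rot: [179.9, 0.1, -32.2]
force: [-0.3, -0.1, -0.1]
gripper_width: 0.8
gripper_force: 0.0
```

>>> servo_tool --pt "-0.02 0 0 0 0" --pt "-0.04 0 0 0 0" --pt "-0.06 0 0 0 0" --pt "-0.08 0 0 0 0" --pt "-0.1 0 0 0 0" --pt "-0.11 0 0 0 0" --pt "-0.12 0 0 0 0" --pt "-0.13 0 0 0 0" --pt "-0.14 0 0 0 0" --pt "-0.15 0 0 0 0"

```text
time_s: 4.03
ee_pos: [494.3, 99.8, 132.2]
ee_rot: [-180.0, -0.1, -32.2]
force: [2.4, -0.7, 1.4]
gripper_width: 0.5
gripper_force: 1.1
```

>>> servo_tool --pt "-0.015 0 0 0 0" --pt "-0.03 0 0 0 0" --pt "-0.045 0 0 0 0" --pt "-0.06 0 0 0 0" --pt "-0.075 0 0 0 0" --pt "-0.09 0 0 0 0" --pt "-0.105 0 0 0 0" --pt "-0.12 0 0 0 0" --pt "-0.135 0 0 0 0" --pt "-0.15 0 0 0 0" --pt "-0.16 0 0 0 0" --pt "-0.17 0 0 0 0" --pt "-0.18 0 0 0 0"

```text
time_s: 5.12
ee_pos: [463.4, 119.1, 131.9]
ee_rot: [180.0, -0.0, -32.2]
force: [2.3, -1.2, 1.5]
gripper_width: 0.4
gripper_force: 1.1
```

>>> servo_tool --pt "-0.01 0 0 0 0" --pt "-0.02 0 0 0 0" --pt "-0.025 0 0 0 0" --pt "-0.025 0 0 0 0"

```text
time_s: 5.45
ee_pos: [458.9, 121.7, 131.8]
ee_rot: [180.0, 0.0, -32.2]
force: [1.8, -0.2, 0.7]
gripper_width: 0.5
gripper_force: 0.7
```

>>> servo_tool --pt "-0.01 0 0 0 0" --pt "-0.02 0 0 0 0" --pt "-0.025 0 0 0 0" --pt "-0.025 0 0 0 0"

```text
time_s: 5.78
ee_pos: [457.4, 122.7, 131.9]
ee_rot: [180.0, -0.4, -32.1]
force: [8.2, -6.9, -3.6]
gripper_width: 0.4
gripper_force: 5.3
```

>>> servo_tool --pt "-0.01 0 0 0 0" --pt "-0.015 0 0 0 0" --pt "-0.015 0 0 0 0"

```text
time_s: 6.03
ee_pos: [457.5, 122.8, 132.1]
ee_rot: [-180.0, -0.7, -32.0]
force: [15.1, -12.1, -7.7]
gripper_width: 0.3
gripper_force: 9.5
```

>>> servo_tool --pt "0.05 0 0 0 0" --pt "0.1 0 0 0 0" --pt "0.14 0 -0.05 0 0" --pt "0.15 0 -0.15 0 0" --pt "0.15 0 -0.27 0 0" --pt "0.15 0 -0.4 0 0" --pt "0.15 0 -0.5 0 0" --pt "0.15 0 -0.57 0 0" --pt "0.15 0 -0.59 0 0" --pt "0.15 0 -0.59 0 0"

```text
time_s: 6.87
ee_pos: [478.0, 110.0, 250.5]
ee_rot: [-180.0, -0.0, -32.2]
force: [0.4, -0.3, -0.2]
gripper_width: 0.8
gripper_force: 0.0
```

>>> servo_tool --pt "0.04 0.05 0 0 0" --pt "0.12 0.15 0 0 0" --pt "0.21 0.25 0 0 0" --pt "0.3 0.36 0 0 0" --pt "0.38 0.46 0 0 0" --pt "0.45 0.54 0 0 0" --pt "0.48 0.58 0 0 0" --pt "0.485 0.585 0 0 0" --pt "0.485 0.585 0 0 0"

```text
time_s: 7.62
ee_pos: [497.1, -40.6, 249.0]
ee_rot: [180.0, 0.1, -32.3]
force: [-0.8, -0.2, 1.1]
gripper_width: 0.2
gripper_force: 0.0
```

Run:
```python
from h import *
from workcell import state
import cv2
s=state();print({k:np.round(s[k],1) for k in("time_s","ee_pos","ee_rot","force")})
p=np.load("p.npy");print(S2W(p,[(-207,0,250)]),proj("side",s["ee_pos"][None]),proj("side",S2W(p,[(-204.9,0,196.7)])))
b=cv2.cvtColor(vision.grab_frame("side"),cv2.COLOR_RGB2BGR)[60:280,190:430]
cv2.imwrite("pics/c2.png",cv2.resize(b,(654,600)))
```

```text
{'time_s': np.float64(7.6), 'ee_pos': array([497.1, -40.6, 249. ]), 'ee_rot': array([ 1.80e+02,  1.00e-01, -3.23e+01]), 'force': array([-0.8, -0.2,  1.1])}
[[497.57282129 -40.87732556 250.        ]] [[336.81587784 122.32246061]] [[332.47383567 144.53587711]]
```

View pics/c2.png

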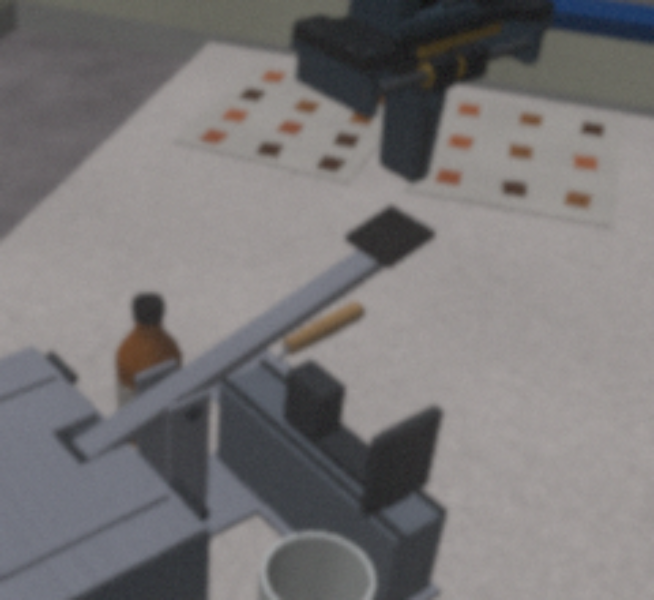

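>>> servo_tool --pt "0 0 0.04 0 0" --pt "0 0 0.1 0 0" --pt "0 0 0.16 0 0" --pt "0 0 0.2 0 0" --pt "0 0 0.23 0 0" --pt "0 0 0.26 0 0" --pt "0 0.01 0.29 0 0" --pt "0 0.01 0.32 0 0"

```text
time_s: 8.33
ee_pos: [496.5, -42.4, 187.8]
ee_rot: [-180.0, -0.1, -32.2]
force: [-7.9, -1.0, 16.5]
gripper_width: 0.4
gripper_force: 7.8
```

>>> servo_tool --pt "0 0.005 0.03 0 0" --pt "0 0.01 0.06 0 0" --pt "0 0.015 0.09 0 0" --pt "0 0.02 0.12 0 0" --pt "0 0.025 0.15 0 0" --pt "0 0.03 0.18 0 0" --pt "0 0.03 0.21 0 0" --pt "0 0.03 0.24 0 0"

```text
time_s: 9.0
ee_pos: [492.5, -48.7, 139.6]
ee_rot: [179.9, -0.0, -32.1]
force: [-6.4, -3.3, 13.8]
gripper_width: 0.6
gripper_force: 6.9
```

>>> servo_tool --pt "0 0 0.03 0 0" --pt "0 0 0.06 0 0" --pt "0 0 0.09 0 0" --pt "0 -0.005 0.12 0 0" --pt "0 -0.005 0.15 0 0" --pt "0 -0.01 0.18 0 0" --pt "0 -0.01 0.2 0 0" --pt "0 -0.01 0.22 0 0" --pt "0 -0.01 0.22 0 0"

```text
time_s: 9.75
ee_pos: [494.1, -46.2, 94.4]
ee_rot: [179.9, 0.0, -32.2]
force: [-3.5, -1.4, 6.1]
gripper_width: 0.8
gripper_force: 3.6
```

>>> servo_tool --pt "0 0 0.01 0 0" --pt "0 0 0.02 0 0" --pt "0 0 0.025 0 0" --pt "0 0 0.025 0 0"

```text
time_s: 10.08
ee_pos: [494.5, -45.8, 90.7]
ee_rot: [-180.0, -0.0, -32.2]
force: [-5.6, 0.9, 15.0]
gripper_width: 0.5
gripper_force: 7.1
```

>>> servo_tool --pt "0 0 0.01 0 0" --pt "0 0 0.015 0 0" --pt "0 0 0.015 0 0" --pt "0 0 0.015 0 0"

```text
time_s: 10.42
ee_pos: [494.7, -45.6, 89.4]
ee_rot: [-179.9, -0.1, -32.2]
force: [-8.8, 2.3, 25.7]
gripper_width: 0.2
gripper_force: 12.8
```

Run:
```python
from h import *
from workcell import state
import cv2
a=cv2.cvtColor(vision.grab_frame("top"),cv2.COLOR_RGB2BGR)[80:320,110:370]
b=cv2.cvtColor(vision.grab_frame("side"),cv2.COLOR_RGB2BGR)[80:320,110:370]
cv2.imwrite("pics/c3.png",cv2.resize(np.hstack([a,b]),(800,369)))
s=state();print({k:np.round(s[k],1) for k in("time_s","ee_pos","ee_rot","force")})
```

```text
{'time_s': np.float64(10.5), 'ee_pos': array([494.6, -45.6,  89.4]), 'ee_rot': array([-1.799e+02, -1.000e-01, -3.220e+01]), 'force': array([-8.7,  1.4, 25.9])}
```

View pics/c3.png

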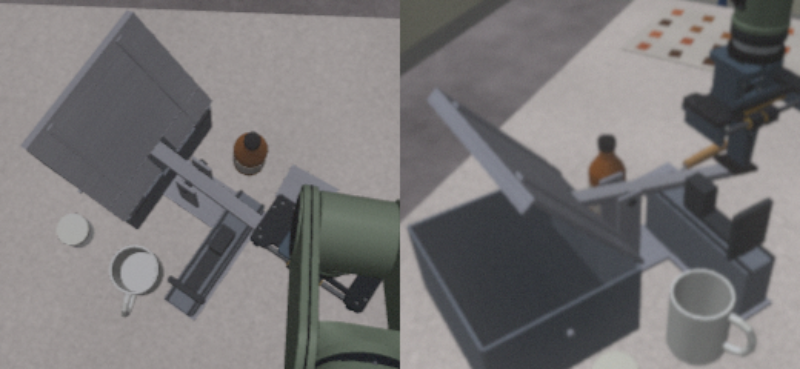

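```bash
python3 -c "
from workcell import job_done
print(job_done())"
```

```text
the job is handed in; nothing more can be done
None
```

I handed the job in at about 10.5 s: the catch is pushed out to its stop, and the fingertips hold the pad fully down with about 26 N. The last pictures show the lid wide open and the bottle, mug, jar and spatula still in place.

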